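Feel out the worn rocker bracket

TASK

One of the three steel rocker brackets on the bench has a worn, loose pivot. Rock their arms to find it: press an arm's left end down by feel, and where it drops freely take it right down to its stop and then press the right end right down too; a sound arm is tight and must not be forced, so keep well under 25 N. Set the worn bracket down gently, upright and with its arm left tipped, in the empty tray beside the vice, and leave the two sound ones standing where they are.

Things in the scene. Friction and masses are not known exactly. Their poses are not given: they have to be found in the camera images.
- bracket_a_grip (a point): Centre of the two upright cheeks of a loose steel rocker bracket, 50 mm above its underside. The cheeks stand side by side, 34 mm wide over both in local x, 28 mm in local y, tops 67 mm above the underside: pinch their outsides from above, fingers closing along local x. The pivot pin runs along x between them, 44 mm up.
- bracket_a: That bracket, one of three that look alike (the letter does not tell which is worn), about 0.6 kg; origin under the centre of its foot plate, 56 x 100 x 8 mm in local x, y, z. z up; y, along the arm, points roughly to world +y (the robot's left). It stands freely on the bench; pressing a pad does not tip it.
- rocker_a_left (a point): Top centre of the round pad (18 mm across) at the left (local +y) end of this bracket's rocker arm, 42 mm from the pivot, 56 mm above the underside when level; moves with the arm. Press here from above; keep clear of the cheeks, whose side is 28 mm away.
- rocker_a_right (a point): The same pad at the right (local -y) end of the arm.
- rocker_a (a joint): Arm tilt, rad: 0 level, negative left end down, stops at +-0.20; all start level. Two are sound: tight rubber bush, the pad gives 1 mm per 5 N and springs back level (25 N is too much). One is worn: the pad drops freely (under 1 N) 8 mm from level to a hard stop, and the arm stays tipped where it is left, also when carried.
- bracket_b_grip (a point): Centre of the two upright cheeks of a loose steel rocker bracket, 50 mm above its underside. The cheeks stand side by side, 34 mm wide over both in local x, 28 mm in local y, tops 67 mm above the underside: pinch their outsides from above, fingers closing along local x. The pivot pin runs along x between them, 44 mm up.
- bracket_b: That bracket, one of three that look alike (the letter does not tell which is worn), about 0.6 kg; origin under the centre of its foot plate, 56 x 100 x 8 mm in local x, y, z. z up; y, along the arm, points roughly to world +y (the robot's left). It stands freely on the bench; pressing a pad does not tip it.
- rocker_b_left (a point): Top centre of the round pad (18 mm across) at the left (local +y) end of this bracket's rocker arm, 42 mm from the pivot, 56 mm above the underside when level; moves with the arm. Press here from above; keep clear of the cheeks, whose side is 28 mm away.
- rocker_b_right (a point): The same pad at the right (local -y) end of the arm.
- rocker_b (a joint): Arm tilt, rad: 0 level, negative left end down, stops at +-0.20; all start level. Two are sound: tight rubber bush, the pad gives 1 mm per 5 N and springs back level (25 N is too much). One is worn: the pad drops freely (under 1 N) 8 mm from level to a hard stop, and the arm stays tipped where it is left, also when carried.
- bracket_c_grip (a point): Centre of the two upright cheeks of a loose steel rocker bracket, 50 mm above its underside. The cheeks stand side by side, 34 mm wide over both in local x, 28 mm in local y, tops 67 mm above the underside: pinch their outsides from above, fingers closing along local x. The pivot pin runs along x between them, 44 mm up.
- bracket_c: That bracket, one of three that look alike (the letter does not tell which is worn), about 0.6 kg; origin under the centre of its foot plate, 56 x 100 x 8 mm in local x, y, z. z up; y, along the arm, points roughly to world +y (the robot's left). It stands freely on the bench; pressing a pad does not tip it.
- rocker_c_left (a point): Top centre of the round pad (18 mm across) at the left (local +y) end of this bracket's rocker arm, 42 mm from the pivot, 56 mm above the underside when level; moves with the arm. Press here from above; keep clear of the cheeks, whose side is 28 mm away.
- rocker_c_right (a point): The same pad at the right (local -y) end of the arm.
- rocker_c (a joint): Arm tilt, rad: 0 level, negative left end down, stops at +-0.20; all start level. Two are sound: tight rubber bush, the pad gives 1 mm per 5 N and springs back level (25 N is too much). One is worn: the pad drops freely (under 1 N) 8 mm from level to a hard stop, and the arm stays tipped where it is left, also when carried.
- tray_floor (a point): Centre of the inner floor (3 mm above the bench) of the empty low aluminium reject tray right of the vice, fixed to the bench; inside 119 mm (local x) by 169 mm (local y), rim 18 mm above the bench.
- tray: The same tray; origin at the centre of its underside, y along its length.

How it is judged:
On the way, in this order (a step that is already met when the one before it is completed fails the run):
1. the left end of the worn bracket's arm is pressed down to its stop (value of joint any of rocker_a, rocker_b, rocker_c below -0.15 rad), for 0.1 s.
2. then its right end is pressed down to its stop (value of joint any of rocker_a, rocker_b, rocker_c above 0.15 rad), for 0.1 s.
At the end, for the whole second after the job is handed in: The worn bracket is at rest on the tray floor, upright (0.08 rad), within 50 mm (local x) and 60 mm (local y) of the tray centre, its arm still tipped either way (over 0.12 rad, which no sound arm keeps); the two sound ones stand upright within 25 mm of where they were (((x of bracket_a in the frame of tray between -0.05 and 0.05 m and y of bracket_a in the frame of tray between -0.06 and 0.06 m and z of bracket_a in the frame of tray below 0.01 m and linear speed of bracket_a below 0.02 m/s and (value of joint rocker_a below -0.12 rad or value of joint rocker_a above 0.12 rad) and angle between each of bracket_a, bracket_b, bracket_c's own z axis and vertical below 0.08 rad and distance of each of bracket_b, bracket_c from where it was at the start of the episode below 0.025 m) or (x of bracket_b in the frame of tray between -0.05 and 0.05 m and y of bracket_b in the frame of tray between -0.06 and 0.06 m and z of bracket_b in the frame of tray below 0.01 m and linear speed of bracket_b below 0.02 m/s and (value of joint rocker_b below -0.12 rad or value of joint rocker_b above 0.12 rad) and angle between each of bracket_a, bracket_b, bracket_c's own z axis and vertical below 0.08 rad and distance of each of bracket_a, bracket_c from where it was at the start of the episode below 0.025 m) or (x of bracket_c in the frame of tray between -0.05 and 0.05 m and y of bracket_c in the frame of tray between -0.06 and 0.06 m and z of bracket_c in the frame of tray below 0.01 m and linear speed of bracket_c below 0.02 m/s and (value of joint rocker_c below -0.12 rad or value of joint rocker_c above 0.12 rad) and angle between each of bracket_a, bracket_b, bracket_c's own z axis and vertical below 0.08 rad and distance of each of bracket_a, bracket_b from where it was at the start of the episode below 0.025 m))); the robot touches nothing.
It fails at once if a rocker arm is forced (over 25 N on it) (contact force between anything else and rocker_a above 25 N or contact force between anything else and rocker_b above 25 N or contact force between anything else and rocker_c above 25 N).
It fails at once if a bracket is dropped into the tray from over about 15 mm (faster than 0.5 m/s just above it) ((horizontal distance between bracket_a and tray below 0.12 m and z of bracket_a in the frame of tray below 0.04 m and linear speed of bracket_a above 0.5 m/s) or (horizontal distance between bracket_b and tray below 0.12 m and z of bracket_b in the frame of tray below 0.04 m and linear speed of bracket_b above 0.5 m/s) or (horizontal distance between bracket_c and tray below 0.12 m and z of bracket_c in the frame of tray below 0.04 m and linear speed of bracket_c above 0.5 m/s)).
It also fails if it takes over 67 s, if anything falls off the work surface, if the arm or the gripper's body presses on something with over 40 N, if the wrist force passes 120 N, or if a joint passes its speed limit or range.

ROBOT

A 6-joint arm with a two-finger parallel gripper is mounted at the origin on the work surface; the furniture and walls round the work are solid. World frame = base frame: x ahead of the robot, y to its left, z up, the work surface at z = 0. Lengths are in m, angles in rad, forces in N, time in s.
With the tool pointing down it reaches from about 0.35 to 0.975 m from the base axis. Payload 4.9 kg.
Tool frame: the origin (TCP) lies midway between the tips of the shut fingers; the grasp point (between the pads) lies 19 mm behind it; z points along the fingers, y is the line along which they close (so a half turn about z gives the same grasp; the last joint's range is limited). The gripper opens to 85 mm and grips with 20 to 120 N. Pads are 22 mm wide; open, the fingers measure 114 mm over their backs; the gripper's body (76 mm by 85 mm) begins 54 mm behind the grasp point. The pads swing forward as they close: fully open they stand 13 mm farther back than shut.
Start: joints at [-1.291, 0.053, 1.613, -0, 1.476, -0.119], TCP at [0.243, -0.576, 0.231] pointing down, gripper open.
Joint ranges: [-3.01, 3.01], [-1.01, 2.22], [0.06, 2.58], [-1.02, 4.17], [0.09, 2.62], [-3.14, 3.14]. Speed limits (rad/s): [2.57, 2.57, 3.14, 3.14, 3.14, 3.14].

INTERFACE

Orientations are given as a rotation vector (axis times angle).
In Python, from station import ctrl gives the robot as it stands.
- The arm moves only by the shell command python3 -m handwheel 'ROWS' [FORCE]. ROWS is JSON, a list of rows, each an object with "gripper": the gripper command: -1 is fully open, 1 is shut, values between are in proportion; "offset": the shift along the tool's x, y, z in mm, a list of three; "rotation": the turn, a rotation vector about the tool's x, y, z in rad, a list of three. A call has exactly 8 rows; each row is the pose to reach, as a shift and turn from the pose commanded when the call began, along the tool's axes at that moment; what a row does not reach only later rows make up. A row lasts 1/8 s, in which the tool goes at most 62.5 mm and 10.7 degrees, less where a joint would pass 70% of its speed; a pose out of reach is approached as far as the arm can. A call with a gripper value outside its range is refused whole. The fingers move at their own pace and stop on an object; FORCE is the grip in N (left out, the last holds). Time passes only in rows, so rows that repeat a pose let the fingers close, or fill a call up. It gives the time, the measured TCP pose, the force, the opening and the grip force at its end, in the units of the state.
- ctrl.get_obs(): the state, without advancing time (a new reading comes with each control period).
- ctrl.get_image(name): name is "scene" or "top"; returns a dict with "image" (384x512x3 uint8, red, green, blue), "fovy" (degrees; the focal length in pixels is half the picture's height over the tangent of half this angle, whatever the lens; pixels are square), "cx", "cy" (the principal point, pixels), "k1" (the pictures are not rectified: a ray, as slopes to the right and down, at radius r is drawn at 1 + k1 r^2 times it, then the intrinsics apply), "xyz" and "attitude" of the camera in the world. Camera axes: x right, y up, looking along -z (the intrinsics and any distortion apply to the point x, -y, -z); pixel columns grow to the right and rows downward; lengths in m; the calibration is good to about 2 mm. A picture is of the moment at which its call begins. There is no depth.
- ctrl.finish_job(): hands the job in; it is judged then, once.
The state is a dict: "t": time; "q": joint angles; "dq": joint speeds; "effort": joint torques, N m; "tool_pos": TCP position; "tool_rot": TCP orientation; "contact_force": force on the tool from outside, world axes, zero at the start; "wrist_torque": the same for the moment, N m; "opening": finger opening in m; "grip_force": force on a finger pad.
Only numpy, scipy, OpenCV 4.12 (cv2) and the standard library are available. Lean on these libraries where they do the work, as an engineer would, in place of code of your own. Each camera call takes 0.05 s, during which the arm holds its last target. There are 200 camera calls.

## Working session

There is one attempt and no reset: what is moved stays moved. The work goes in short steps, Python scripts to look and compute and a shell command to move; the robot and the scene stay as the last step left them, time stands still between calls to the robot, and variables do not carry over. Pictures are saved under pics/ and viewed, at most 10 in all, crops included, and the job is handed in when it is done.

```bash
mkdir -p pics; ls
cat > h.py <<'E'
import numpy as np, cv2
from scipy.spatial.transform import Rotation as R
from station import ctrl
E
python3 - <<'E'
from h import *
o=ctrl.get_obs(); print(o)
for n in ("scene","top"):
    d=ctrl.get_image(n); cv2.imwrite(f"pics/{n}0.png",d["image"][:,:,::-1]); im=d.pop("image"); print(n,d)
E
```

```text
pics
{'t': 0.0, 'q': array([-1.29102880e+00,  5.33785561e-02,  1.61430239e+00, -1.14468716e-05,
        1.47600575e+00, -1.19004765e-01]), 'dq': array([-0.00020447, -0.00055194,  0.00118746,  0.00047712,  0.00025133,
        0.00067421]), 'effort': array([ 3.26928875e-04, -3.93688273e+01, -3.70173562e+01,  1.18792195e-05,
        7.08751773e-03,  1.35778237e-05]), 'tool_pos': array([ 0.24249935, -0.57535507,  0.23004456]), 'tool_rot': array([-3.07730713e+00, -6.21836403e-01,  2.81767214e-04]), 'contact_force': array([ 0.3811211 , -0.04060238, -0.26525539]), 'wrist_torque': array([ 0.01092986, -0.00365634, -0.02782302]), 'grip_force': 0.0, 'opening': 0.08548580091214228}
scene {'fovy': 42.66504503666009, 'cx': 260.1728152193359, 'cy': 181.68277319641135, 'k1': -0.09854198359374261, 'xyz': array([-0.61956889,  0.83583076,  1.00904513]), 'attitude': array([ 0.52721363, -1.0376589 , -1.99877255])}
top {'fovy': 56.64414696150852, 'cx': 259.50224374856725, 'cy': 192.00152607992766, 'k1': -0.09149502043890663, 'xyz': array([0.32259143, 0.0660478 , 1.11841782]), 'attitude': array([ 0.10379892, -0.07896118, -1.54355362])}
```

View pics/scene0.png

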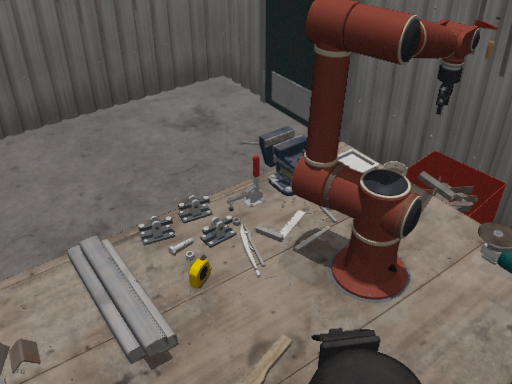

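View pics/top0.png

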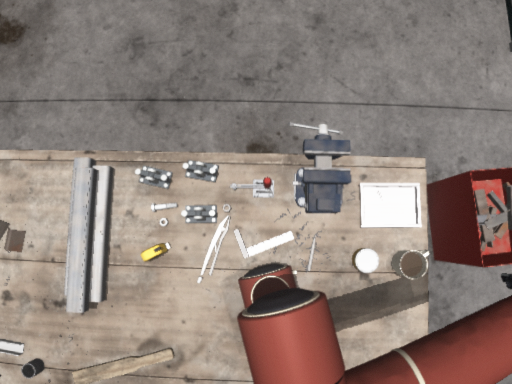

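Scene picture: brackets near (157,230), (195,208), (218,232). Top picture: the same at (153,177), (200,170), (200,214), with the tray at (390,206) to the right of the vice at (322,185). I'll zoom in on the brackets and tray.

Run:
```python
from h import *
t=cv2.imread("pics/top0.png"); s=cv2.imread("pics/scene0.png")
a=cv2.resize(t[155:230,125:225],(800,600),interpolation=cv2.INTER_CUBIC)
b=cv2.resize(s[185:255,130:245],None,fx=6.9,fy=6.9,interpolation=cv2.INTER_CUBIC)
cv2.imwrite("pics/ct.png",a); cv2.imwrite("pics/cs.png",b); print(b.shape)
```

```text
(483, 794, 3)
```

View pics/ct.png

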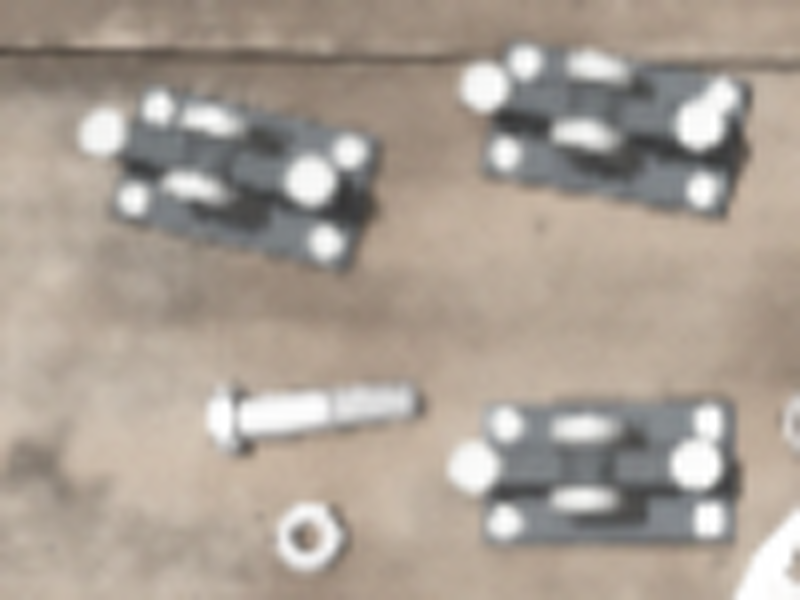

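View pics/cs.png

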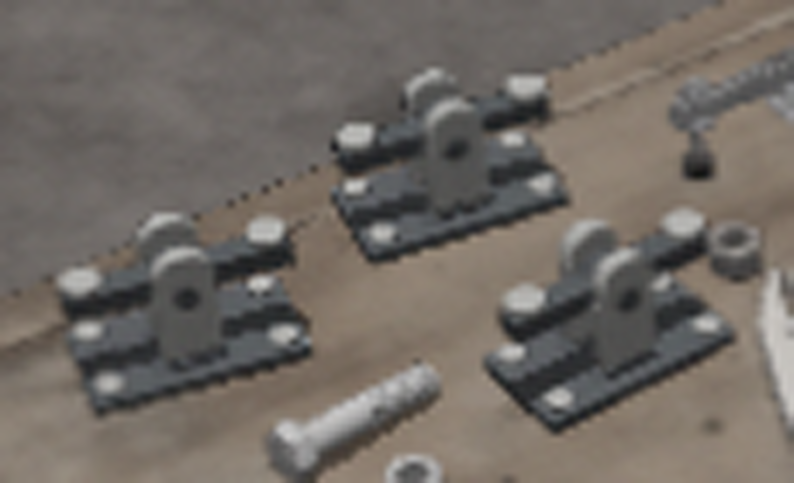

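Top crop pads (left, right): far-left bracket (102,131)/(311,181), far-right (484,86)/(700,124), near (473,467)/(697,464). In the scene crop the same pads are at (80,281)/(266,230), (357,135)/(526,86), (524,298)/(685,221). All three arms are level.

```bash
cat >> h.py <<'E'
def ray(d,px):
    f=192/np.tan(np.radians(d["fovy"])/2); p=np.array([px[0]-d["cx"],px[1]-d["cy"]])/f
    u=p.copy()
    for _ in range(20): u=p/(1+d["k1"]*(u@u))
    v=R.from_rotvec(d["attitude"]).apply([u[0],-u[1],-1]); return np.array(d["xyz"]),v/np.linalg.norm(v)
def plane(d,px,z):
    o,v=ray(d,px); return o+v*(z-o[2])/v[2]
def tri(d1,p1,d2,p2):
    o1,v1=ray(d1,p1);o2,v2=ray(d2,p2)
    s=np.linalg.lstsq(np.c_[v1,-v2],o2-o1,rcond=None)[0]
    a,b=o1+s[0]*v1,o2+s[1]*v2; return (a+b)/2,np.linalg.norm(a-b)
E
python3 - <<'E'
from h import *
np.set_printoptions(precision=4,suppress=True)
T=ctrl.get_image("top");S=ctrl.get_image("scene")
tc=lambda u:(125+(u[0]+.5)/8-.5,155+(u[1]+.5)/8-.5); sc=lambda u:(130+(u[0]+.5)/6.904-.5,185+(u[1]+.5)/6.9-.5)
P=[[(102,131),(311,181),(80,281),(266,230)],[(484,86),(700,124),(357,135),(526,86)],[(473,467),(697,464),(524,298),(685,221)]]
for p in P:
    L,e=tri(T,tc(p[0]),S,sc(p[2]));Q,f=tri(T,tc(p[1]),S,sc(p[3])); d=L-Q
    print("L",L,e,"R",Q,f,"len",np.linalg.norm(d),"yaw",np.arctan2(-d[0],d[1]))
    L,Q=plane(T,tc(p[0]),.056),plane(T,tc(p[1]),.056); d=L-Q;print("  top@56",L,Q,np.linalg.norm(d),np.arctan2(-d[0],d[1]))
im=T["image"];m=(im.min(2)>190).astype(np.uint8); m[:, :350]=0; m[:170]=0;m[240:]=0
c=max(cv2.findContours(m,0,1)[0],key=cv2.contourArea);r=cv2.minAreaRect(c);b=cv2.boxPoints(r);print(r)
for q in b: print(q,plane(T,q,.018))
o=ctrl.get_obs();print(R.from_rotvec(o["tool_rot"]).as_matrix())
E
```

```text
L [0.5028 0.4618 0.0547] 0.0011800082120530398 R [0.4854 0.379  0.0552] 5.294464422162717e-06 len 0.08460672572387185 yaw -0.20706973510028384
  top@56 [0.503  0.4619 0.056 ] [0.4853 0.3788 0.056 ] 0.08494524716304164 -0.20958798497073727
L [0.5231 0.3134 0.0553] 0.0015475944089050945 R [0.5105 0.2302 0.0543] 0.0009260761120763955 len 0.0841469267013308 yaw -0.1496798561304192
  top@56 [0.5234 0.3139 0.056 ] [0.5105 0.2304 0.056 ] 0.08456518044010504 -0.15337052317934405
L [0.3779 0.3105 0.0559] 0.0006165702957305971 R [0.3812 0.2257 0.056 ] 0.0010412467326860514 len 0.08484559182088136 yaw 0.038714022993670466
  top@56 [0.3781 0.3107 0.056 ] [0.3815 0.2261 0.056 ] 0.0846673162795789 0.04045661833722652
((391.0, 204.5), (45.0, 62.0), 90.0)
[360. 182.] [ 0.4907 -0.2286  0.018 ]
[422. 182.] [ 0.4959 -0.4278  0.018 ]
[422. 227.] [ 0.354  -0.4243  0.018 ]
[360. 227.] [ 0.3503 -0.2279  0.018 ]
[[ 0.9215  0.3883 -0.0004]
 [ 0.3883 -0.9215  0.0012]
 [ 0.0001 -0.0013 -1.    ]]
```

Pads triangulate to z of 54 to 56 mm and spans of 84 to 85 mm, which agrees with the text. The tray centre is about (0.42,-0.33). Next I'll work out the transit.

```bash
cat >> h.py <<'E'
def need(xyz,by,frm=None):
    """offset mm / rotvec in tool axes from current (or given (pos,by)) pose, by=yaw of bracket"""
    tgt=lambda b: R.from_euler("z",np.pi/2+b)*R.from_euler("x",np.pi)
    if frm is None:
        o=ctrl.get_obs(); p,r=o["tool_pos"],R.from_rotvec(o["tool_rot"])
    else: p,r=np.array(frm[0]),tgt(frm[1])
    print("off",np.round(r.inv().apply(np.array(xyz)-p)*1000,1),"rot",np.round((r.inv()*tgt(by)).as_rotvec(),3))
E
python3 - <<'E'
from h import *
o=ctrl.get_obs();p=o["tool_pos"]
need(p+[0,0,.06],0);need([.53,-.12,.33],0.04)
need([.378,.3106,.085],.04,([.53,-.12,.33],.04))
E
```

```text
off [  0.   -0.1 -60. ] rot [-1.000e-03 -1.000e-03 -1.172e+00]
off [ 441.8 -308.3  -99. ] rot [-1.000e-03 -1.000e-03 -1.212e+00]
off [ 436.3 -134.7  245. ] rot [0. 0. 0.]
```

```bash
python3 -m handwheel '[{"gripper":1,"offset":[0,0,-55],"rotation":[0,0,-0.17]},{"gripper":1,"offset":[60,-42,-70],"rotation":[0,0,-0.34]},{"gripper":1,"offset":[110,-75,-85],"rotation":[0,0,-0.52]},{"gripper":1,"offset":[160,-110,-99],"rotation":[0,0,-0.7]},{"gripper":1,"offset":[210,-145,-99],"rotation":[0,0,-0.87]},{"gripper":1,"offset":[260,-180,-99],"rotation":[0,0,-1.05]},{"gripper":1,"offset":[310,-215,-99],"rotation":[0,0,-1.212]},{"gripper":1,"offset":[360,-250,-99],"rotation":[0,0,-1.212]}]' 60
python3 - <<'E'
from h import *
need([.53,-.12,.33],0.04)
need([.378,.3106,.085],.04)
E
```

```text
t: 1.2
tool_pos: [0.4751, -0.2085, 0.3303]
tool_rot: [2.175, 2.266, 0.0]
contact_force: [0.1, -0.1, 0.1]
opening: -0.0003
grip_force: 0.0
off [86.2 58.5  0.3] rot [0.    0.    0.001]
off [522.7 -76.  245.1] rot [0.    0.    0.001]
```

```bash
python3 -m handwheel '[{"gripper":1,"offset":[60,0,0],"rotation":[0,0,0]},{"gripper":1,"offset":[120,0,0],"rotation":[0,0,0]},{"gripper":1,"offset":[180,0,0],"rotation":[0,0,0]},{"gripper":1,"offset":[240,-10,0],"rotation":[0,0,0]},{"gripper":1,"offset":[300,-25,0],"rotation":[0,0,0]},{"gripper":1,"offset":[360,-40,10],"rotation":[0,0,0]},{"gripper":1,"offset":[415,-55,30],"rotation":[0,0,0]},{"gripper":1,"offset":[470,-65,50],"rotation":[0,0,0]}]'
python3 - <<'E'
from h import *
need([.378,.3106,.085],.04)
E
```

```text
t: 2.2
tool_pos: [0.3897, 0.2584, 0.2801]
tool_rot: [2.176, 2.265, 0.002]
contact_force: [0.3, 0.1, 0.5]
opening: 0.0001
grip_force: 0.0
off [ 52.6  -9.9 195.1] rot [ 0.001 -0.     0.   ]
```

```bash
python3 -m handwheel '[{"gripper":1,"offset":[25,-5,40],"rotation":[0,0,0]},{"gripper":1,"offset":[52.5,-10,80],"rotation":[0,0,0]},{"gripper":1,"offset":[52.5,-10,125],"rotation":[0,0,0]},{"gripper":1,"offset":[52.5,-10,165],"rotation":[0,0,0]},{"gripper":1,"offset":[52.5,-10,195],"rotation":[0,0,0]},{"gripper":1,"offset":[52.5,-10,210],"rotation":[0,0,0]},{"gripper":1,"offset":[52.5,-10,215],"rotation":[0,0,0]},{"gripper":1,"offset":[52.5,-10,215],"rotation":[0,0,0]}]'
python3 - <<'E'
from h import *
need([.378,.3106,.0535],.04)
a=[ctrl.get_image(n)["image"] for n in("top","scene")]
x=cv2.resize(a[0][150:235,125:235,::-1],(400,310),interpolation=2);y=cv2.resize(a[1][165:265,140:268,::-1],(400,310),interpolation=2)
cv2.imwrite("pics/p1.png",np.hstack([x,y]))
E
```

```text
t: 3.2
tool_pos: [0.3792, 0.309, 0.0662]
tool_rot: [2.176, 2.265, 0.002]
contact_force: [-0.1, -0.3, -0.1]
opening: 0.0
grip_force: 0.0
off [ 1.7 -1.2 12.7] rot [ 0.001 -0.001 -0.   ]
```

View pics/p1.png

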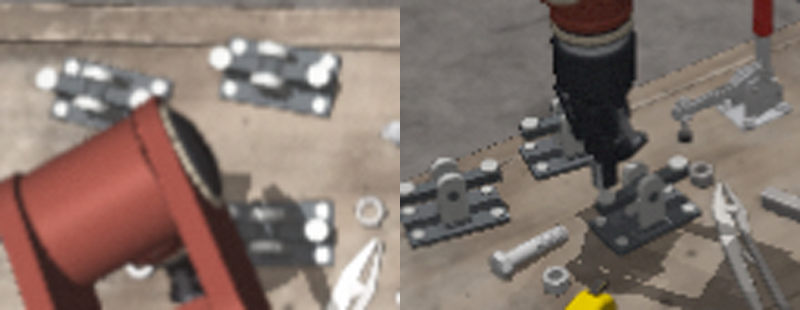

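The right half (scene view) shows the shut fingertip just over the near bracket's left pad at (607,195). I'll press gently to 53.5 mm.

```bash
python3 -m handwheel '[{"gripper":1,"offset":[2,-1,5],"rotation":[0,0,0]},{"gripper":1,"offset":[2,-1,8],"rotation":[0,0,0]},{"gripper":1,"offset":[2,-1,10],"rotation":[0,0,0]},{"gripper":1,"offset":[2,-1,11],"rotation":[0,0,0]},{"gripper":1,"offset":[2,-1,11.5],"rotation":[0,0,0]},{"gripper":1,"offset":[2,-1,12],"rotation":[0,0,0]},{"gripper":1,"offset":[2,-1,12.5],"rotation":[0,0,0]},{"gripper":1,"offset":[2,-1,12.5],"rotation":[0,0,0]}]'
```

```text
t: 4.3
tool_pos: [0.3776, 0.3111, 0.0543]
tool_rot: [-2.176, -2.265, 0.0]
contact_force: [-5.3, -0.6, 9.9]
opening: 0.0002
grip_force: 4.9
```

10 N at 1.7 mm below level means this one is sound. Next is the far-right bracket.

Run:
```python
from h import *
need([.5232,.3137,.065],-.152)
```

```text
off [ -3.3 145.6 -10.8] rot [-0.001 -0.     0.192]
```

```bash
python3 -m handwheel '[{"gripper":1,"offset":[0,0,-40],"rotation":[0,0,0]},{"gripper":1,"offset":[0,40,-50],"rotation":[0,0,0.096]},{"gripper":1,"offset":[-3,95,-50],"rotation":[0,0,0.192]},{"gripper":1,"offset":[-3,145,-50],"rotation":[0,0,0.192]},{"gripper":1,"offset":[-3,145,-30],"rotation":[0,0,0.192]},{"gripper":1,"offset":[-3,145,-16],"rotation":[0,0,0.192]},{"gripper":1,"offset":[-3,145,-12],"rotation":[0,0,0.192]},{"gripper":1,"offset":[-3,145,-12],"rotation":[0,0,0.192]}]'
python3 - <<'E'
from h import *
need([.5232,.3137,.0535],-.152)
E
```

```text
t: 5.3
tool_pos: [0.5213, 0.3134, 0.0642]
tool_rot: [-2.383, -2.047, 0.002]
contact_force: [-0.7, 0.1, 0.5]
opening: 0.0
grip_force: 0.0
off [ 0.6  1.9 10.7] rot [-0.001  0.001  0.001]
```

```bash
python3 -m handwheel '[{"gripper":1,"offset":[0.5,1.5,4],"rotation":[0,0,0]},{"gripper":1,"offset":[0.5,1.5,7],"rotation":[0,0,0]},{"gripper":1,"offset":[0.5,1.5,8.5],"rotation":[0,0,0]},{"gripper":1,"offset":[0.5,1.5,9.5],"rotation":[0,0,0]},{"gripper":1,"offset":[0.5,1.5,10],"rotation":[0,0,0]},{"gripper":1,"offset":[0.5,1.5,10.5],"rotation":[0,0,0]},{"gripper":1,"offset":[0.5,1.5,11],"rotation":[0,0,0]},{"gripper":1,"offset":[0.5,1.5,11],"rotation":[0,0,0]}]'
```

```text
t: 6.3
tool_pos: [0.5242, 0.314, 0.0549]
tool_rot: [-2.383, -2.046, -0.001]
contact_force: [-2.2, 0.2, 7.1]
opening: -0.0001
grip_force: 3.3
```

7 N at 1.1 mm below level, so this one is sound too. On to the far-left bracket.

Run:
```python
from h import *
need([.5029,.4619,.065],-.208)
```

```text
off [142.9 -43.5 -10.1] rot [ 0.    -0.     0.056]
```

```bash
python3 -m handwheel '[{"gripper":1,"offset":[0,0,-40],"rotation":[0,0,0]},{"gripper":1,"offset":[40,-12,-60],"rotation":[0,0,0.056]},{"gripper":1,"offset":[95,-28,-60],"rotation":[0,0,0.056]},{"gripper":1,"offset":[143,-42.5,-60],"rotation":[0,0,0.056]},{"gripper":1,"offset":[143,-42.5,-30],"rotation":[0,0,0.056]},{"gripper":1,"offset":[143,-42.5,-16],"rotation":[0,0,0.056]},{"gripper":1,"offset":[143,-42.5,-12],"rotation":[0,0,0.056]},{"gripper":1,"offset":[143,-42.5,-12],"rotation":[0,0,0.056]}]'
python3 - <<'E'
from h import *
need([.5029,.4619,.0535],-.208)
E
```

```text
t: 7.3
tool_pos: [0.5041, 0.4609, 0.0659]
tool_rot: [2.441, 1.978, 0.0]
contact_force: [0.0, -0.2, -0.1]
opening: -0.0001
grip_force: 0.0
off [ 0.7 -1.4 12.4] rot [ 0.     0.    -0.001]
```

```bash
python3 -m handwheel '[{"gripper":1,"offset":[0.5,-1,5],"rotation":[0,0,0]},{"gripper":1,"offset":[0.5,-1,8],"rotation":[0,0,0]},{"gripper":1,"offset":[0.5,-1,10],"rotation":[0,0,0]},{"gripper":1,"offset":[0.5,-1,11],"rotation":[0,0,0]},{"gripper":1,"offset":[0.5,-1,11.5],"rotation":[0,0,0]},{"gripper":1,"offset":[0.5,-1,12],"rotation":[0,0,0]},{"gripper":1,"offset":[0.5,-1,12.5],"rotation":[0,0,0]},{"gripper":1,"offset":[0.5,-1,12.5],"rotation":[0,0,0]}]'
```

```text
t: 8.3
tool_pos: [0.5029, 0.4622, 0.0534]
tool_rot: [2.44, 1.979, 0.0]
contact_force: [0.4, 0.7, 1.0]
opening: 0.0002
grip_force: 0.5
```

About 1 N, so it drops freely: this is the worn one. I'll take it to the stop in small steps.

```bash
python3 -m handwheel '[{"gripper":1,"offset":[0,0,1.5],"rotation":[0,0,0]},{"gripper":1,"offset":[0,0,2.5],"rotation":[0,0,0]},{"gripper":1,"offset":[0,0,3.5],"rotation":[0,0,0]},{"gripper":1,"offset":[0,0,4],"rotation":[0,0,0]},{"gripper":1,"offset":[0,0,4.5],"rotation":[0,0,0]},{"gripper":1,"offset":[0,0,5],"rotation":[0,0,0]},{"gripper":1,"offset":[0,0,5],"rotation":[0,0,0]},{"gripper":1,"offset":[0,0,5],"rotation":[0,0,0]}]'
```

```text
t: 9.3
tool_pos: [0.5029, 0.4622, 0.0488]
tool_rot: [2.44, 1.979, -0.0]
contact_force: [-0.8, -0.7, 5.5]
opening: 0.0
grip_force: 2.7
```

```bash
python3 -m handwheel '[{"gripper":1,"offset":[0,0,0.5],"rotation":[0,0,0]},{"gripper":1,"offset":[0,0,0.5],"rotation":[0,0,0]},{"gripper":1,"offset":[0,0,-30],"rotation":[0,0,0]},{"gripper":1,"offset":[0,0,-50],"rotation":[0,0,0]},{"gripper":1,"offset":[-45,0,-50],"rotation":[0,0,0]},{"gripper":1,"offset":[-85,0,-50],"rotation":[0,0,0]},{"gripper":1,"offset":[-85,0,-32],"rotation":[0,0,0]},{"gripper":1,"offset":[-85,0,-27],"rotation":[0,0,0]}]'
python3 - <<'E'
from h import *
need([.4853,.379,.0535],-.208)
a=[ctrl.get_image(n)["image"] for n in("top","scene")]
y=cv2.resize(a[1][165:265,140:268,::-1],(640,500),interpolation=2)
cv2.imwrite("pics/p2.png",y)
E
```

```text
t: 10.3
tool_pos: [0.4845, 0.3786, 0.0735]
tool_rot: [-2.44, -1.978, 0.004]
contact_force: [-0.1, -0.1, 0.7]
opening: 0.0002
grip_force: 0.0
off [ 0.6  0.8 20. ] rot [-0.002  0.001 -0.   ]
```

View pics/p2.png

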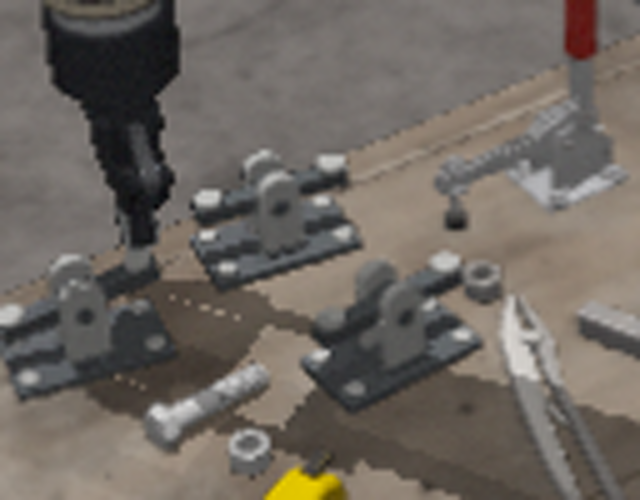

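The far-left arm is tipped left end down, and the fingertip is over its right pad at (140,260). Pressing the right end down.

```bash
python3 -m handwheel '[{"gripper":1,"offset":[0.5,0.5,6],"rotation":[0,0,0]},{"gripper":1,"offset":[0.5,0.5,11],"rotation":[0,0,0]},{"gripper":1,"offset":[0.5,0.5,16],"rotation":[0,0,0]},{"gripper":1,"offset":[0.5,0.5,20],"rotation":[0,0,0]},{"gripper":1,"offset":[0.5,0.5,22.5],"rotation":[0,0,0]},{"gripper":1,"offset":[0.5,0.5,23.5],"rotation":[0,0,0]},{"gripper":1,"offset":[0.5,0.5,24.5],"rotation":[0,0,0]},{"gripper":1,"offset":[0.5,0.5,24.5],"rotation":[0,0,0]}]'
```

```text
t: 11.4
tool_pos: [0.4859, 0.3795, 0.0508]
tool_rot: [-2.44, -1.979, -0.0]
contact_force: [-0.2, -0.4, 1.6]
opening: -0.0002
grip_force: 0.1
```

```bash
python3 -m handwheel '[{"gripper":1,"offset":[0,0,0.5],"rotation":[0,0,0]},{"gripper":1,"offset":[0,0,1],"rotation":[0,0,0]},{"gripper":1,"offset":[0,0,1],"rotation":[0,0,0]},{"gripper":1,"offset":[0,0,1.5],"rotation":[0,0,0]},{"gripper":1,"offset":[0,0,1.5],"rotation":[0,0,0]},{"gripper":1,"offset":[0,0,2],"rotation":[0,0,0]},{"gripper":1,"offset":[0,0,2],"rotation":[0,0,0]},{"gripper":1,"offset":[0,0,2],"rotation":[0,0,0]}]'
```

```text
t: 12.4
tool_pos: [0.486, 0.3794, 0.049]
tool_rot: [2.44, 1.979, 0.0]
contact_force: [-0.8, -1.3, 2.0]
opening: 0.0001
grip_force: 1.0
```

```bash
python3 -m handwheel '[{"gripper":1,"offset":[0,0,0.5],"rotation":[0,0,0]},{"gripper":1,"offset":[0,0,0.5],"rotation":[0,0,0]},{"gripper":1,"offset":[0,0,0.8],"rotation":[0,0,0]},{"gripper":1,"offset":[0,0,0.8],"rotation":[0,0,0]},{"gripper":1,"offset":[0,0,1],"rotation":[0,0,0]},{"gripper":1,"offset":[0,0,1],"rotation":[0,0,0]},{"gripper":1,"offset":[0,0,1],"rotation":[0,0,0]},{"gripper":1,"offset":[0,0,1],"rotation":[0,0,0]}]'
```

```text
t: 13.4
tool_pos: [0.486, 0.3795, 0.0487]
tool_rot: [2.44, 1.979, 0.0]
contact_force: [-2.6, -2.3, 7.0]
opening: -0.0
grip_force: 3.6
```

Stop reached: 7 N with only 0.3 mm of movement. Now up, open, and centre over the cheeks.

```bash
python3 -m handwheel '[{"gripper":1,"offset":[0,0,-30],"rotation":[0,0,0]},{"gripper":1,"offset":[0,0,-70],"rotation":[0,0,0]},{"gripper":-0.4,"offset":[42,0,-75],"rotation":[0,0,0]},{"gripper":-0.4,"offset":[42,0,-75],"rotation":[0,0,0]},{"gripper":-0.4,"offset":[42,0,-75],"rotation":[0,0,0]},{"gripper":-0.4,"offset":[42,0,-75],"rotation":[0,0,0]},{"gripper":-0.4,"offset":[42,0,-75],"rotation":[0,0,0]},{"gripper":-0.4,"offset":[42,0,-75],"rotation":[0,0,0]}]'
python3 - <<'E'
from h import *
need([.4942,.4205,.03],-.208)
a=ctrl.get_image("scene")["image"]
cv2.imwrite("pics/p3.png",cv2.resize(a[165:265,120:248,::-1],(640,500),interpolation=2))
E
```

```text
t: 14.4
tool_pos: [0.4945, 0.4201, 0.1226]
tool_rot: [-2.441, -1.978, 0.001]
contact_force: [-0.1, -0.3, 0.3]
opening: 0.0594
grip_force: 0.0
off [ 0.4 -0.4 92.6] rot [-0.  0. -0.]
```

View pics/p3.png

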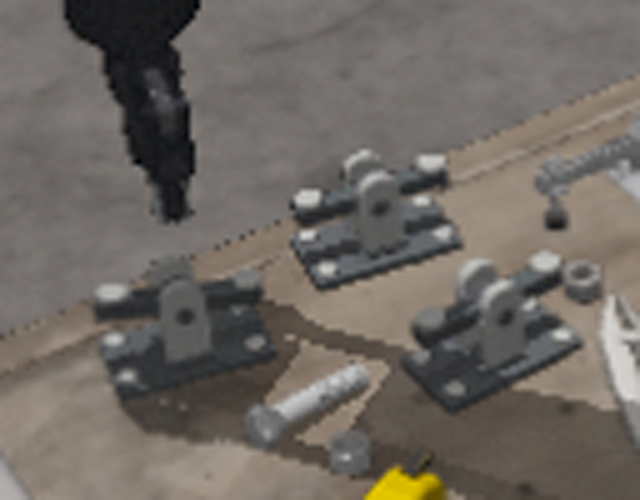

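The worn arm is now tipped right end down (pads at (112,297) and (245,285)), and the gripper is centred over the cheeks. Descend and grip.

```bash
python3 -m handwheel '[{"gripper":-0.4,"offset":[0.5,-0.5,30],"rotation":[0,0,0]},{"gripper":-0.4,"offset":[0.5,-0.5,60],"rotation":[0,0,0]},{"gripper":-0.4,"offset":[0.5,-0.5,82],"rotation":[0,0,0]},{"gripper":-0.4,"offset":[0.5,-0.5,92],"rotation":[0,0,0]},{"gripper":-0.4,"offset":[0.5,-0.5,92],"rotation":[0,0,0]},{"gripper":0.6,"offset":[0.5,-0.5,92],"rotation":[0,0,0]},{"gripper":0.6,"offset":[0.5,-0.5,92],"rotation":[0,0,0]},{"gripper":0.6,"offset":[0.5,-0.5,92],"rotation":[0,0,0]}]' 60
```

```text
t: 15.45
tool_pos: [0.495, 0.422, 0.0326]
tool_rot: [-2.44, -1.979, -0.004]
contact_force: [-0.7, 0.6, 4.4]
opening: 0.0331
grip_force: 62.6
```

```bash
python3 -m handwheel '[{"gripper":0.6,"offset":[0,0,-20],"rotation":[0,0,0]},{"gripper":0.6,"offset":[0,0,-60],"rotation":[0,0,0]},{"gripper":0.6,"offset":[0,0,-110],"rotation":[0,0,0]},{"gripper":0.6,"offset":[0,0,-160],"rotation":[0,0,0]},{"gripper":0.6,"offset":[0,0,-210],"rotation":[0,0,0]},{"gripper":0.6,"offset":[-10,0,-260],"rotation":[0,0,0]},{"gripper":0.6,"offset":[-40,0,-300],"rotation":[0,0,0]},{"gripper":0.6,"offset":[-80,0,-320],"rotation":[0,0,0]}]'
python3 - <<'E'
from h import *
need([.45,-0.05,.35],0)
need([.4225,-.327,.35],0)
T=ctrl.get_image("top");im=T["image"];cv2.imwrite("pics/x.png",im[:,:,::-1])
S=ctrl.get_image("scene")["image"];cv2.imwrite("pics/s2.png",cv2.resize(S[100:250,200:400,::-1],(800,600),interpolation=2))
E
```

```text
t: 16.45
tool_pos: [0.4775, 0.3422, 0.3537]
tool_rot: [2.438, 1.979, 0.004]
contact_force: [1.2, -0.5, -5.8]
opening: 0.0332
grip_force: 61.9
off [-389.5   53.7    3.3] rot [ 0.003 -0.001 -0.207]
off [-666.2   83.7    3. ] rot [ 0.003 -0.001 -0.207]
```

View pics/s2.png

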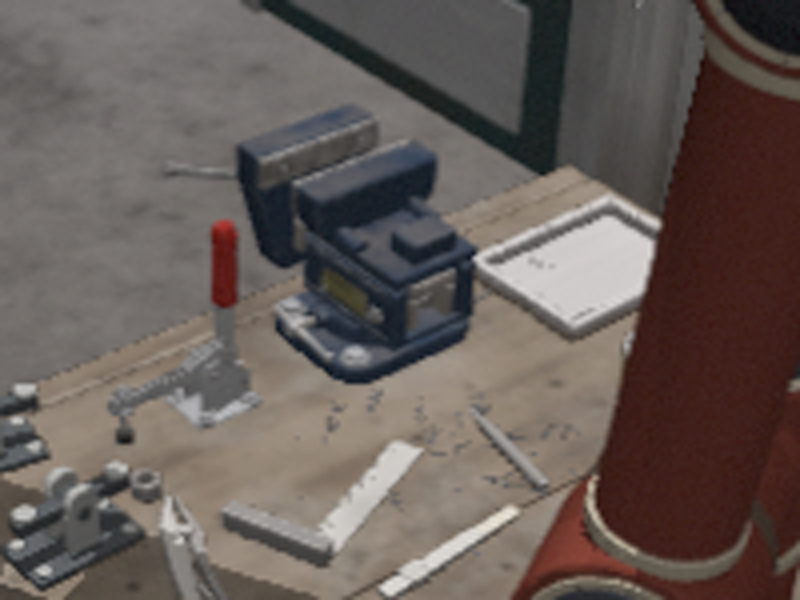

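The tray's outer corners here are at (478,262), (575,335) and (600,200). The vice jaw's top edge is near (435,150), and the top view puts the same jaw corner near (350,171).

Run:
```python
from h import *
np.set_printoptions(precision=4,suppress=True)
T=ctrl.get_image("top");S=ctrl.get_image("scene")
sc=lambda u:(200+(u[0]+.5)/4-.5,100+(u[1]+.5)/4-.5)
for t,s in [((360,182),(478,262)),((360,227),(575,335)),((422,182),(600,200)),((350,171),(435,150))]: print(tri(T,t,S,sc(s)),plane(S,sc(s),.018))
m=cv2.inRange(cv2.cvtColor(T["image"],cv2.COLOR_RGB2HSV),(0,0,150),(180,40,255)); m[:,:352]=0;m[:,426:]=0;m[:178]=0;m[232:]=0
print(cv2.minAreaRect(max(cv2.findContours(m,0,1)[0],key=cv2.contourArea)))
c=plane(T,(391,205),.01);print(c)
need([*c[:2],.35],0.02)
```

```text
(array([ 0.4882, -0.2354,  0.0097]), np.float64(0.011763671168540985)) [ 0.4759 -0.2316  0.018 ]
(array([ 0.3494, -0.232 ,  0.0077]), np.float64(0.0034919172446532523)) [ 0.3387 -0.2227  0.018 ]
(array([ 0.5027, -0.428 ,  0.0029]), np.float64(0.015462233117493418)) [ 0.4886 -0.4011  0.018 ]
(array([ 0.495 , -0.1737,  0.1472]), np.float64(0.0190790632693454)) [ 0.6558 -0.3342  0.018 ]
((388.5, 204.5), (53.0, 73.0), 90.0)
[ 0.4214 -0.329   0.01  ]
off [-668.1   84.5    0.9] rot [ 0.    -0.    -0.229]
```

The two tray views disagree by about 15 mm, so I'll look at both enlarged side by side.

Run:
```python
from h import *
t=cv2.imread("pics/x.png");s=ctrl.get_image("scene")["image"][:,:,::-1]
a=cv2.resize(t[170:240,350:430],(400,350),interpolation=2);b=cv2.resize(s[140:200,312:392],None,fx=5,fy=5,interpolation=2)
b=cv2.copyMakeBorder(b,0,50,0,0,0);cv2.imwrite("pics/tr.png",np.hstack([a,b]))
```

```text
(no output)
```

View pics/tr.png

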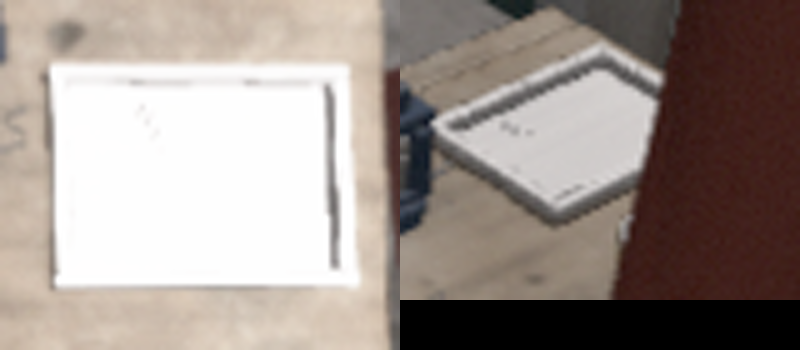

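Tray rim corners in the top crop: (50,65), (348,65), (358,285), (53,288). In the scene crop: left (432,122), front (553,210), back (600,45).

Run:
```python
from h import *
np.set_printoptions(precision=4,suppress=True)
T=ctrl.get_image("top");S=ctrl.get_image("scene")
tc=lambda u:(350+(u[0]+.5)/5-.5,170+(u[1]+.5)/5-.5);sc=lambda u:(312+(u[0]-400+.5)/5-.5,140+(u[1]+.5)/5-.5)
c=[tc(u) for u in[(50,65),(348,65),(358,285),(53,288)]]
for t,s in zip([c[0],c[3],c[1]],[(432,122),(553,212),(600,45)]): print(tri(T,t,S,sc(s)),plane(S,sc(s),.018))
P=[plane(T,u,.018) for u in c];print(np.array(P),np.mean(P,0))
need([*np.mean(P,0)[:2],.35],0.02)
```

```text
(array([ 0.4864, -0.2304,  0.0177]), np.float64(0.007534886077287016)) [ 0.4841 -0.2333  0.018 ]
(array([ 0.35  , -0.229 ,  0.0149]), np.float64(0.0009188331283035136)) [ 0.3472 -0.2252  0.018 ]
(array([ 0.495 , -0.4202,  0.0128]), np.float64(0.001716132192830877)) [ 0.4895 -0.4128  0.018 ]
[[ 0.4887 -0.2273  0.018 ]
 [ 0.4937 -0.4186  0.018 ]
 [ 0.3552 -0.4218  0.018 ]
 [ 0.3497 -0.2285  0.018 ]] [ 0.4218 -0.324   0.018 ]
off [-664.    83.3    0. ] rot [-0.003  0.002 -0.228]
```

```bash
python3 -m handwheel '[{"gripper":0.6,"offset":[-30,4,0],"rotation":[0,0,0]},{"gripper":0.6,"offset":[-80,10,0],"rotation":[0,0,-0.03]},{"gripper":0.6,"offset":[-135,17,0],"rotation":[0,0,-0.06]},{"gripper":0.6,"offset":[-190,24,0],"rotation":[0,0,-0.1]},{"gripper":0.6,"offset":[-245,31,0],"rotation":[0,0,-0.14]},{"gripper":0.6,"offset":[-300,38,0],"rotation":[0,0,-0.18]},{"gripper":0.6,"offset":[-355,45,0],"rotation":[0,0,-0.22]},{"gripper":0.6,"offset":[-410,52,0],"rotation":[0,0,-0.228]}]'
python3 - <<'E'
from h import *
need([.4215,-.3235,.12],0.02)
E
```

```text
t: 17.8
tool_pos: [0.4435, -0.0703, 0.3498]
tool_rot: [-2.196, -2.244, 0.001]
contact_force: [1.3, -0.9, -5.1]
opening: 0.0333
grip_force: 61.7
off [-252.8  -27.2  229.7] rot [-0.001 -0.001  0.002]
```

```bash
python3 -m handwheel '[{"gripper":0.6,"offset":[-50,-5,0],"rotation":[0,0,0]},{"gripper":0.6,"offset":[-105,-11,0],"rotation":[0,0,0]},{"gripper":0.6,"offset":[-160,-17,0],"rotation":[0,0,0]},{"gripper":0.6,"offset":[-210,-22,0],"rotation":[0,0,0]},{"gripper":0.6,"offset":[-253,-27,0],"rotation":[0,0,0]},{"gripper":0.6,"offset":[-253,-27,50],"rotation":[0,0,0]},{"gripper":0.6,"offset":[-253,-27,100],"rotation":[0,0,0]},{"gripper":0.6,"offset":[-253,-27,150],"rotation":[0,0,0]}]'
python3 - <<'E'
from h import *
need([.4215,-.3235,.05],0.02)
E
```

```text
t: 18.8
tool_pos: [0.4219, -0.322, 0.198]
tool_rot: [-2.197, -2.243, -0.0]
contact_force: [0.2, -1.1, -6.4]
opening: 0.0334
grip_force: 61.7
off [ -1.7  -0.2 148. ] rot [-0.001 -0.002  0.001]
```

```bash
python3 -m handwheel '[{"gripper":0.6,"offset":[-1,0,35],"rotation":[0,0,0]},{"gripper":0.6,"offset":[-1,0,70],"rotation":[0,0,0]},{"gripper":0.6,"offset":[-1,0,100],"rotation":[0,0,0]},{"gripper":0.6,"offset":[-1,0,120],"rotation":[0,0,0]},{"gripper":0.6,"offset":[-1,0,135],"rotation":[0,0,0]},{"gripper":0.6,"offset":[-1,0,145],"rotation":[0,0,0]},{"gripper":0.6,"offset":[-1,0,152],"rotation":[0,0,0]},{"gripper":0.6,"offset":[-1,0,156],"rotation":[0,0,0]}]'
```

```text
t: 19.8
tool_pos: [0.4222, -0.3238, 0.0449]
tool_rot: [2.199, 2.243, -0.0]
contact_force: [-0.1, 0.2, -5.8]
opening: 0.0329
grip_force: 61.5
```

```bash
python3 -m handwheel '[{"gripper":0.6,"offset":[0,0,2],"rotation":[0,0,0]},{"gripper":0.6,"offset":[0,0,4],"rotation":[0,0,0]},{"gripper":0.6,"offset":[0,0,5],"rotation":[0,0,0]},{"gripper":0.6,"offset":[0,0,6],"rotation":[0,0,0]},{"gripper":0.6,"offset":[0,0,7],"rotation":[0,0,0]},{"gripper":0.6,"offset":[0,0,7.5],"rotation":[0,0,0]},{"gripper":0.6,"offset":[0,0,8],"rotation":[0,0,0]},{"gripper":0.6,"offset":[0,0,8.5],"rotation":[0,0,0]}]'
```

```text
t: 20.8
tool_pos: [0.422, -0.3236, 0.0363]
tool_rot: [2.199, 2.243, -0.0]
contact_force: [1.0, 0.2, -5.3]
opening: 0.0334
grip_force: 61.5
```

```bash
python3 -m handwheel '[{"gripper":0.6,"offset":[0,0,0.5],"rotation":[0,0,0]},{"gripper":0.6,"offset":[0,0,1],"rotation":[0,0,0]},{"gripper":0.6,"offset":[0,0,1.5],"rotation":[0,0,0]},{"gripper":0.6,"offset":[0,0,1.5],"rotation":[0,0,0]},{"gripper":0.6,"offset":[0,0,2],"rotation":[0,0,0]},{"gripper":0.6,"offset":[0,0,2],"rotation":[0,0,0]},{"gripper":0.6,"offset":[0,0,2],"rotation":[0,0,0]},{"gripper":0.6,"offset":[0,0,2],"rotation":[0,0,0]}]'
```

```text
t: 21.8
tool_pos: [0.4221, -0.324, 0.0358]
tool_rot: [2.199, 2.244, -0.001]
contact_force: [-5.2, 1.9, 7.4]
opening: 0.0332
grip_force: 63.3
```

It's resting on the floor: force went from −5 to +7 N at the expected height. Release and retreat straight up.

```bash
python3 -m handwheel '[{"gripper":0.6,"offset":[0,0,-0.8],"rotation":[0,0,0]},{"gripper":-0.4,"offset":[0,0,-1],"rotation":[0,0,0]},{"gripper":-0.4,"offset":[0,0,-1],"rotation":[0,0,0]},{"gripper":-0.4,"offset":[0,0,-1],"rotation":[0,0,0]},{"gripper":-0.4,"offset":[0,0,-1],"rotation":[0,0,0]},{"gripper":-0.4,"offset":[0,0,-20],"rotation":[0,0,0]},{"gripper":-0.4,"offset":[0,0,-60],"rotation":[0,0,0]},{"gripper":-0.4,"offset":[0,0,-110],"rotation":[0,0,0]}]'
python3 -m handwheel '[{"gripper":-0.4,"offset":[0,0,-50],"rotation":[0,0,0]},{"gripper":-0.4,"offset":[0,0,-100],"rotation":[0,0,0]},{"gripper":-0.4,"offset":[50,0,-150],"rotation":[0,0,0]},{"gripper":-0.4,"offset":[100,0,-200],"rotation":[0,0,0]},{"gripper":-0.4,"offset":[150,0,-200],"rotation":[0,0,0]},{"gripper":-0.4,"offset":[200,0,-200],"rotation":[0,0,0]},{"gripper":-0.4,"offset":[250,0,-200],"rotation":[0,0,0]},{"gripper":-0.4,"offset":[300,0,-200],"rotation":[0,0,0]}]'
python3 - <<'E'
from h import *
t=ctrl.get_image("top")["image"][:,:,::-1];s=ctrl.get_image("scene")["image"][:,:,::-1]
a=cv2.resize(t[170:240,350:430],(400,350),interpolation=2);b=cv2.resize(s[130:200,312:392],(400,350),interpolation=2)
c=cv2.resize(t[150:230,120:230],(400,250),interpolation=2);d=cv2.resize(s[185:255,130:245],(400,250),interpolation=2)
cv2.imwrite("pics/fin.png",np.vstack([np.hstack([a,b]),np.hstack([c,d])]))
E
```

```text
t: 22.8
tool_pos: [0.4216, -0.3232, 0.1458]
tool_rot: [-2.198, -2.243, -0.0]
contact_force: [0.6, -0.4, -0.9]
opening: 0.0599
grip_force: 0.0
t: 23.8
tool_pos: [0.4154, -0.022, 0.346]
tool_rot: [2.198, 2.241, 0.003]
contact_force: [1.4, 0.8, -0.7]
opening: 0.0601
grip_force: 0.0
```

View pics/fin.png

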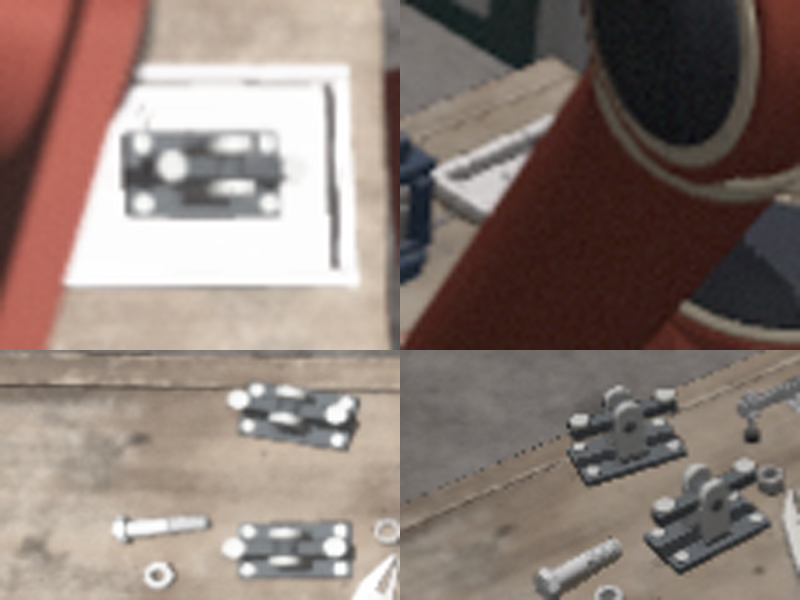

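The bracket stands upright in the middle of the tray, foot centre (202,173) against tray centre (203,175). The two sound brackets look unmoved, and the robot is clear.

```bash
python3 -c "
from station import ctrl
print(ctrl.finish_job())"
```

```text
the job is handed in; nothing more can be done
None
```

The worn bracket was the far-left one; I pressed its arm to both stops and set it upright in the middle of the tray with its right end down. The two sound brackets look unmoved, and I handed the job in at about 24 s; no verdict came back.

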